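# Find the full canister by weight and set it in the ring tray

### The arm

A 6-joint arm with a two-finger parallel gripper is mounted at the origin on the work surface. World frame = base frame: x ahead of the robot, y to its left, z up, the work surface at z = 0. Lengths are in mm, angles in rad, forces in N, time in s.
With the tool pointing down it reaches from about 150 to 775 mm from the base axis. Payload 6.1 kg.
Tool frame: the origin (TCP) lies on the centre line of the jaws, within the pads' length; the fingertips stand 25 mm ahead of it and the grasp point (between the pads) lies 6 mm ahead of it; z points along the fingers, x is the direction in which the jaws open and shut, and the axes are right-handed (so a half turn about z gives the same grasp; the last joint's range is limited). The gripper opens to 85 mm and grips with 20 to 120 N. Pads are 22 mm wide; open, the fingers measure 114 mm over their backs; the gripper's body (76 mm by 85 mm) begins 54 mm behind the grasp point. The pads swing forward as they close: fully open they stand 13 mm farther back than shut.
Start: joints at [-1.133, 0.126, -0.04, 1.405, 0, 1.571], TCP at [222.564, -475.472, 256.295] pointing down, gripper open.
Joint ranges: [-2.72, 2.72], [-0.95, 1.95], [-1.27, 1.35], [-1.78, 2.02], [-1.46, 1.47], [-3.14, 3.14]. Speed limits (rad/s): [2.39, 2.39, 3.01, 3.14, 3.14, 3.14].

### API

Orientations are given as a unit quaternion [w, x, y, z].
In Python, from rig import env gives the robot as it stands.
- The arm moves only by the tool step_arm, never from a script. Its argument "commands" is one flat list of numbers, 7 for each row, row after row: the shift along the tool's x, y, z in m, then the turn, a rotation vector about the tool's x, y, z in degrees, then the closure, from -1 (fully open) to 1 (shut). In form: [tx, ty, tz, rx, ry, rz, grip, tx, ty, tz, rx, ry, rz, grip, ...]. A call has 1 to 12 rows; each row shifts and turns the pose as measured when the row begins, along the tool's axes as they then stand; what a row does not reach is not made up. A row lasts 1/12 s, in which the tool goes at most 41.7 mm and 7.16 degrees, less where a joint would pass 70% of its speed; a pose out of reach is approached as far as the arm can. A call is refused whole if a number of a shift passes 0.0417 or a number of a turn 7.16, either way. A call with a gripper value outside its range is refused whole. The fingers move at their own pace and stop on an object; "newtons" is the grip in N (left out, the last holds). Time passes only in rows, so rows that do not move let the fingers close. It gives the time, the measured TCP pose, the force and the opening at its end, in the units of the state.
- env.sense(): the state, without advancing time (a new reading comes with each control period).
- env.camera(name): name is "side" or "top" or "wrist"; returns the picture (400x640x3 uint8, red, green, blue); there is no depth.
- env.camera_params(name): a dict with "mtx" (3x3 intrinsics, pixels), "rvec" (rotation vector, rad) and "tvec" (3), from world to camera coordinates, as OpenCV has them. Camera axes: x right, y down, z forward; pixel columns grow to the right and rows downward; lengths in mm; the calibration is good to about 2 mm. A picture is of the moment at which its call begins: read the wrist's pose just before it. camera_params takes no time and is no camera call; for the wrist camera it gives the pose at the moment of the call.
- env.finish_job(): hands the job in, once; it reports no verdict.
The state is a dict: "t": time; "joint_pos": joint angles; "dq": joint speeds; "tau": joint torques, N m; "tcp_pos": TCP position; "tool_rot": TCP orientation; "force": force on the tool from outside, world axes, zero at the start; "moment": the same for the moment, N m; "opening": finger opening in mm.
Only numpy, scipy, OpenCV 4.12 (cv2) and the standard library are available. Lean on these libraries where they do the work, as an engineer would, in place of code of your own. Each camera call takes 0.05 s, during which the arm holds its last target.

### The job

Two of the three identical black-lidded canisters on the jeweler's bench are empty and one is full of ring blanks. Lift them to feel which is the full one, and set that one down gently, upright, in the empty bay of the pewter ring tray, flat on the bay's floor. Leave the two empty ones standing upright on the bench.

Things in the scene. Friction and masses are not known exactly. Their poses are not given: they have to be found in the camera images.
- tin_1_mid (a point): one of three canisters that look exactly alike: upright aluminium cylinder with a black lid, 55 mm in diameter, 72 mm tall (lid: top 14 mm), standing on the bench. One is full (0.5 to 0.75 kg), two are empty (0.1 to 0.15 kg); only the weight tells which. The point is its centre, 36 mm above its underside; z is its upright axis. Takes 30 to 60 N of grip.
- tin_2_mid (a point): one of three canisters that look exactly alike: upright aluminium cylinder with a black lid, 55 mm in diameter, 72 mm tall (lid: top 14 mm), standing on the bench. One is full (0.5 to 0.75 kg), two are empty (0.1 to 0.15 kg); only the weight tells which. The point is its centre, 36 mm above its underside; z is its upright axis. Takes 30 to 60 N of grip.
- tin_3_mid (a point): one of three canisters that look exactly alike: upright aluminium cylinder with a black lid, 55 mm in diameter, 72 mm tall (lid: top 14 mm), standing on the bench. One is full (0.5 to 0.75 kg), two are empty (0.1 to 0.15 kg); only the weight tells which. The point is its centre, 36 mm above its underside; z is its upright axis. Takes 30 to 60 N of grip.
- bay (a point): centre of the floor of the empty square bay, the -y half of a fixed pewter tray (112 mm in x, 196 in y); the point is 6 mm above the bench. Bay 100 by 100 mm inside, walls 6 mm thick rising 8 mm above its floor, parallel to x and y; z up. The +y half holds a dark felt pad, 9 mm above the bay floor, with rings up to 18 mm above it.
Things that resemble listed ones, but are neither listed nor needed, are in the scene too. What is shaped like the part that bears tin_1_mid but red or turquoise is not meant. There is more than one size of the part that bears bay; the job needs the middle-sized.

How it is judged (in metres and radians):
On the way:
1. a canister is lifted clear of the bench (20 mm or more) (height (world z) of any of tin_1_mid, tin_2_mid, tin_3_mid above 0.056 m), for 0.2 s.
At the end, for the whole second after the job is handed in: The full canister (it presses on the tray with more than 3.2 N) stands upright (within 10 degrees) flat on the floor of the empty bay, inside its walls, and both empty canisters stand upright on the bench (within 10 degrees), not on the tray (((x of tin_1_mid in the frame of bay between -0.026 and 0.026 m and y of tin_1_mid in the frame of bay between -0.026 and 0.026 m and z of tin_1_mid in the frame of bay between 0.032 and 0.04 m and contact force between tin_1 and ring_tray above 3.2 N and angle between each of tin_1_mid, tin_2_mid, tin_3_mid's own z axis and vertical below 0.18 rad and height (world z) of tin_2_mid between 0.032 and 0.039 m and height (world z) of tin_3_mid between 0.032 and 0.039 m) or (x of tin_2_mid in the frame of bay between -0.026 and 0.026 m and y of tin_2_mid in the frame of bay between -0.026 and 0.026 m and z of tin_2_mid in the frame of bay between 0.032 and 0.04 m and contact force between tin_2 and ring_tray above 3.2 N and angle between each of tin_1_mid, tin_2_mid, tin_3_mid's own z axis and vertical below 0.18 rad and height (world z) of tin_1_mid between 0.032 and 0.039 m and height (world z) of tin_3_mid between 0.032 and 0.039 m) or (x of tin_3_mid in the frame of bay between -0.026 and 0.026 m and y of tin_3_mid in the frame of bay between -0.026 and 0.026 m and z of tin_3_mid in the frame of bay between 0.032 and 0.04 m and contact force between tin_3 and ring_tray above 3.2 N and angle between each of tin_1_mid, tin_2_mid, tin_3_mid's own z axis and vertical below 0.18 rad and height (world z) of tin_1_mid between 0.032 and 0.039 m and height (world z) of tin_2_mid between 0.032 and 0.039 m))); the robot touches nothing.
It fails at once if a canister is dropped into the bay (reaches its floor faster than 0.5 m/s) ((x of tin_1_mid in the frame of bay between -0.05 and 0.05 m and y of tin_1_mid in the frame of bay between -0.05 and 0.05 m and z of tin_1_mid in the frame of bay below 0.045 m and linear speed of tin_1 above 0.5 m/s) or (x of tin_2_mid in the frame of bay between -0.05 and 0.05 m and y of tin_2_mid in the frame of bay between -0.05 and 0.05 m and z of tin_2_mid in the frame of bay below 0.045 m and linear speed of tin_2 above 0.5 m/s) or (x of tin_3_mid in the frame of bay between -0.05 and 0.05 m and y of tin_3_mid in the frame of bay between -0.05 and 0.05 m and z of tin_3_mid in the frame of bay below 0.045 m and linear speed of tin_3 above 0.5 m/s)).
It also fails if it takes over 58 s, if anything falls off the work surface, if the arm or the gripper's body presses on something with over 40 N, if the wrist force passes 120 N, or if a joint passes its speed limit or range.

## Working session

There is one attempt and no reset: what is moved stays moved. The work goes in short steps, Python scripts to look and compute and a tool call to move; the robot and the scene stay as the last step left them, time stands still between calls to the robot, and variables do not carry over. Pictures are saved under pics/ and viewed, and the job is handed in when it is done.

Besides the shell and the picture viewer there is one more tool, called after "Request:" by a JSON object that holds its "fn" and its "kwargs". step_arm: Moves the arm, as the interface text tells. Its arguments: {"type":"object","properties":{"commands":{"type":"array","items":{"type":"number"}},"newtons":{"type":"number"}},"required":["commands"]}

```bash
mkdir -p pics; python3 - <<'E'
from rig import env
import cv2
for n in ["top","side","wrist"]:
    im=env.camera(n); cv2.imwrite(f"pics/{n}0.png",im[:,:,::-1]); 
    p=env.camera_params(n); print(n,p)
print(env.sense())
E
```

```text
top {'mtx': array([[401.24009763,   0.        , 318.47850992],
       [  0.        , 401.24009763, 191.59035846],
       [  0.        ,   0.        ,   1.        ]]), 'rvec': array([ 2.14786091, -2.09036957,  0.18656098]), 'tvec': array([  16.45672671,  531.19144818, 1114.73004078])}
side {'mtx': array([[385.09876433,   0.        , 323.13703285],
       [  0.        , 385.09876433, 203.72867756],
       [  0.        ,   0.        ,   1.        ]]), 'rvec': array([ 0.17112551, -2.83718565,  1.24812724]), 'tvec': array([ 549.69123427,   84.69759537, 1084.14919586])}
wrist {'mtx': array([[292.30965002,   0.        , 320.97975809],
       [  0.        , 292.30965002, 203.87090033],
       [  0.        ,   0.        ,   1.        ]]), 'rvec': array([-2.44458626,  1.55606965,  0.22069129]), 'tvec': array([-523.56339209,  -36.73489014,  379.39662794])}
{'t': 0.15, 'joint_pos': array([-1.13300783e+00,  1.26276821e-01, -4.03816620e-02,  1.40540082e+00,
       -5.95218018e-06,  1.57079792e+00]), 'dq': array([ 0.0004822 , -0.0025493 ,  0.00214603,  0.00067843,  0.00035306,
       -0.00251885]), 'tau': array([-1.56599053e-03, -4.36275816e+01,  3.53150010e+01,  1.35290867e-02,
       -8.68012648e-05, -3.35307696e-06]), 'tcp_pos': array([ 222.44433797, -475.22926105,  255.68618959]), 'tool_rot': array([-3.36399543e-04,  8.43781833e-01, -5.36685960e-01, -5.34437151e-04]), 'force': array([ 0.29331763, -0.28554394,  0.06906464]), 'moment': array([-0.00179665, -0.00124118,  0.00822179]), 'opening': 85.83269795659726}
```

View pics/top0.png

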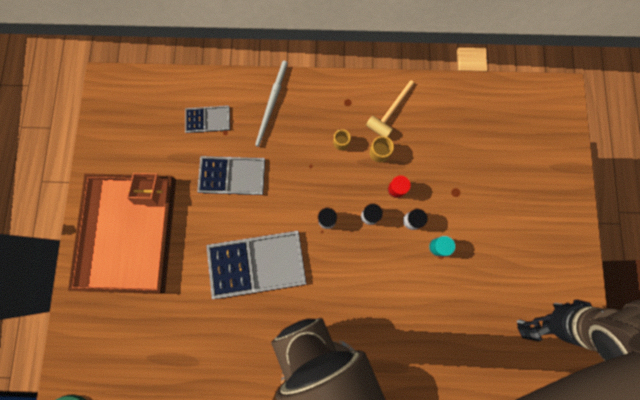

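View pics/side0.png

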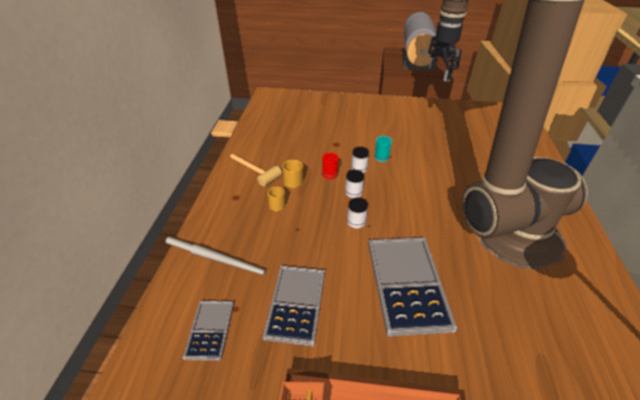

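View pics/wrist0.png

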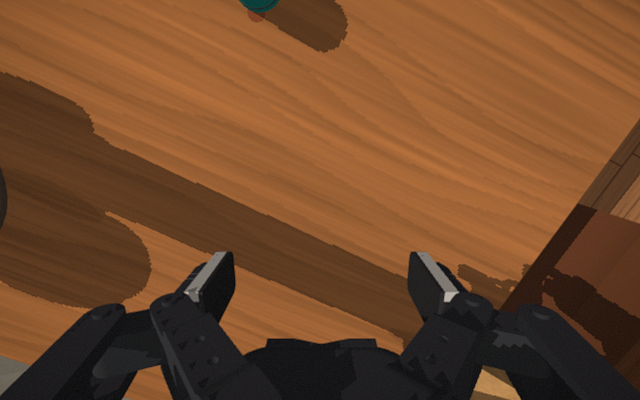

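The top view shows three black lids at about (327,217), (372,213) and (416,218). The red canister is at (400,186) and the turquoise one at (443,246). The middle tray is at about (232,175), with its bay at about (247,175).

```bash
cat > h.py <<'E'
import numpy as np,cv2
def ray(p,uv,z):
    R=cv2.Rodrigues(p["rvec"])[0]; t=np.array(p["tvec"]).ravel()
    d=np.linalg.inv(p["mtx"])@np.array([uv[0],uv[1],1.]); C=-R.T@t; d=R.T@d
    return C+d*(z-C[2])/d[2]
E
python3 - <<'E'
from rig import env
from h import *
def blobs(im,m,lo,roi=None):
    n,l,s,c=cv2.connectedComponentsWithStats(m.astype(np.uint8))
    return [(c[i],s[i]) for i in range(1,n) if s[i][4]>=lo]
for n,roi in (("top",(300,190,450,240)),("side",(340,140,375,215))):
    im=cv2.imread(f"pics/{n}0.png").astype(int); p=env.camera_params(n)
    m=np.zeros(im.shape[:2],bool);x0,y0,x1,y1=roi
    m[y0:y1,x0:x1]=(im.max(2)<50)[y0:y1,x0:x1]
    for c,s in blobs(im,m,20):
        # for the lid, bbox based
        print(n,c.round(1),s,ray(p,c,72).round(1),ray(p,c,65).round(1))
    if n=="top":
        g=(abs(im[:,:,0]-im[:,:,2])<22)&(im.mean(2)>90)
        g[:150]=0;g[200:]=0;g[:,:190]=0;g[:,275:]=0
        ys,xs=np.nonzero(g); print(xs.min(),xs.max(),ys.min(),ys.max())
        r=cv2.minAreaRect(np.c_[xs,ys].astype(np.float32)); b=cv2.boxPoints(r)
        for q in b: print(q,ray(p,q,14).round(1))
        print(ray(p,r[0],14))
        k=g&(np.arange(640)[None]>229)
        k=cv2.erode(k.astype(np.uint8),np.ones((1,1)))
cv2.imwrite("pics/crop.png",cv2.resize(cv2.imread("pics/top0.png")[145:245,180:450],None,fx=2.9,fy=2.9,interpolation=2))
cv2.imwrite("pics/crop2.png",cv2.resize(cv2.imread("pics/side0.png")[140:350,220:480],None,fx=2.8,fy=2.8,interpolation=2))
E
```

```text
top [372.7 213. ] [364 205  18  18 250] [ 469.  -123.6   72. ] [ 469.9 -124.5   65. ]
top [327.3 217.1] [319 209  18  18 248] [454.1   3.8  72. ] [455.    3.7  65. ]
top [417.5 218.2] [409 210  18  18 259] [ 457.7 -249.1   72. ] [ 458.6 -250.8   65. ]
199 264 157 193
[198.44728 191.81787] [527.  391.1  14. ]
[199.86263 156.43448] [636.7 396.   14. ]
[264.03998 159.00159] [633.7 199.7  14. ]
[262.62463 194.38498] [524.3 198.1  14. ]
[579.99405704 296.09308516  14.        ]
side [360.4 152.1] [354 148  14  10 113] [ 460.4 -237.2   72. ] [ 460.3 -247.4   65. ]
side [354.8 175.8] [347 170  16  12 147] [ 471.8 -111.9   72. ] [ 471.8 -120.8   65. ]
side [357.8 204.8] [349 199  18  13 189] [456.3  15.4  72. ] [456.2   7.7  65. ]
```

View pics/crop.png

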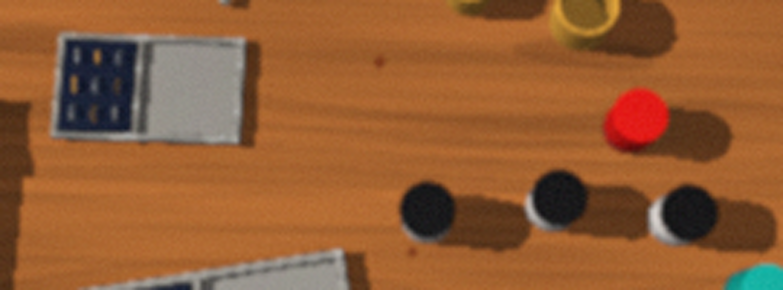

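View pics/crop2.png

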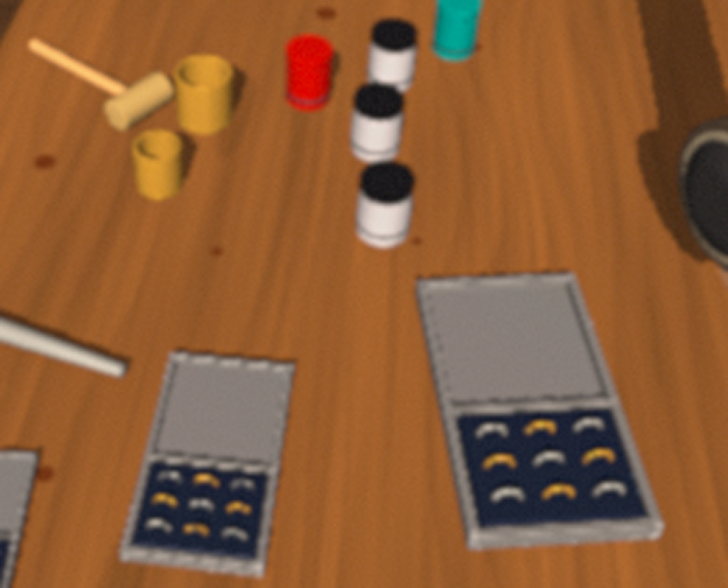

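Request:
{"fn": "step_arm", "kwargs": {"commands": [-0.0104, -0.0309, 0.01, 0, 0, 0, -1, -0.0104, -0.0309, 0.01, 0, 0, 0, -1, -0.0104, -0.0309, 0.01, 0, 0, 0, -1, -0.0104, -0.0309, 0.01, 0, 0, 0, -1, -0.0104, -0.0309, 0.01, 0, 0, 0, -1, -0.0104, -0.0309, 0.01, 0, 0, 0, -1, -0.0104, -0.0309, 0.01, 0, 0, 0, -1, -0.0104, -0.0309, 0.01, 0, 0, 0, -1, -0.0104, -0.0309, 0.01, 0, 0, 0, -1, -0.0104, -0.0309, 0.01, 0, 0, 0, -1]}}

```text
t: 0.98
tcp_pos: [464.0, -246.2, 150.4]
tool_rot: [0.001, 0.84, -0.542, -0.0]
force: [0.7, -1.2, 1.6]
opening: 85.3
```

Request:
{"fn": "step_arm", "kwargs": {"commands": [0, 0, 0, 0, 0, -7, -1, 0, 0, 0, 0, 0, -7, -1, 0, 0, 0, 0, 0, -7, -1, 0, 0, 0, 0, 0, -7, -1, 0, 0, 0, 0, 0, -7, -1, 0, 0, 0, 0, 0, -7, -1, 0, 0, 0, 0, 0, -7, -1, 0, 0, 0, 0, 0, -7, -1, 0, 0, 0, 0, 0, -7, -1, 0, 0, 0, 0, 0, 0, -1]}}

```text
t: 1.82
tcp_pos: [466.5, -237.2, 142.8]
tool_rot: [-0.003, 1.0, -0.007, -0.006]
force: [-0.3, -0.9, -0.6]
opening: 85.6
```

```bash
python3 - <<'E'
from rig import env
from h import *
p=env.camera_params("wrist"); im=env.camera("wrist")[:,:,::-1]; cv2.imwrite("pics/w1.png",im)
R=cv2.Rodrigues(p["rvec"])[0]; print("cam",-R.T@np.ravel(p["tvec"]), env.sense()["tcp_pos"], env.sense()["t"])
E
```

```text
cam [ 467.62032768 -167.35340709  261.65770158] [ 466.50950356 -237.16200995  142.764022  ] 1.8667
```

View pics/w1.png

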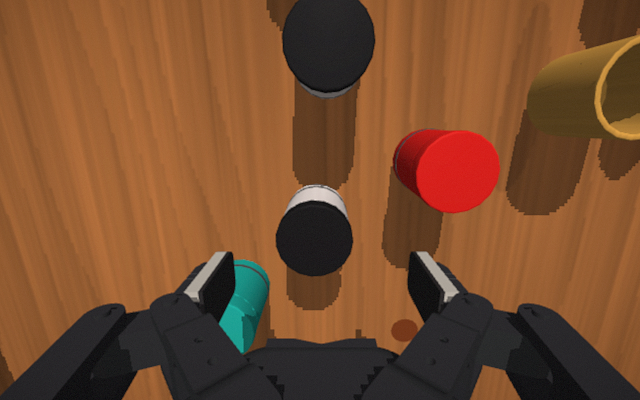

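The wrist view shows lid C at about (314,238), lid B at about (329,43), the red lid at (458,171), and the turquoise canister at about (247,300), partly behind the left finger.

```bash
python3 - <<'E'
from rig import env
from h import *
p=env.camera_params("wrist"); im=cv2.imread("pics/w1.png")
m=(im.max(2)<75).astype(np.uint8); m[290:]=0; m[:, :270]=0; m[:,380:]=0
n,l,s,c=cv2.connectedComponentsWithStats(m)
for i in range(1,n):
    if s[i][4]>1500:
        cn=max(cv2.findContours((l==i).astype(np.uint8),0,1)[0],key=cv2.contourArea)
        e=cv2.fitEllipse(cn); print(s[i],e,ray(p,e[0],72).round(1)); b=cn[:,0]
        W=np.array([ray(p,q,72)[:2] for q in b]); print(cv2.minEnclosingCircle(W.astype(np.float32)))
t=env.camera_params("top"); im=cv2.imread("pics/top0.png").astype(int)
for nm,mm in(("turq",(im[:,:,1]-im[:,:,2]>60)),("red",(im[:,:,2]-im[:,:,1]>130))):
    mm=mm.astype(np.uint8); mm[:170]=0;mm[260:]=0;mm[:,:380]=0
    M=cv2.moments(mm,True); print(nm,M['m00'],ray(t,(M['m10']/M['m00'],M['m01']/M['m00']),40).round(0))
E
```

```text
[ 282    0   93   93 7132] ((327.8797302246094, 42.78768539428711), (93.29017639160156, 96.52763366699219), 1.760701298713684) [ 470.7 -123.3   72. ]
((470.3676452636719, -123.39310455322266), 27.821748733520508)
[ 276  201   77   76 4559] ((313.9422607421875, 238.34779357910156), (74.78001403808594, 75.80249786376953), 92.66769409179688) [ 459.2 -245.7   72. ]
((459.4908752441406, -246.8251190185547), 28.410879135131836)
turq 383.0 [ 384. -326.   40.]
red 320.0 [ 558. -205.   40.]
```

Request:
{"fn": "step_arm", "kwargs": {"commands": [-0.007, 0.0105, 0, -0.3, 0.7, -0.8, -1, 0, 0, 0, 0, 0, 0, -1, 0, 0, 0, 0, 0, 0, -1]}}

```text
t: 2.12
tcp_pos: [459.1, -247.4, 142.2]
tool_rot: [-0.0, 1.0, -0.008, -0.0]
force: [-0.3, -0.2, 0.5]
opening: 85.7
```

Request:
{"fn": "step_arm", "kwargs": {"commands": [0, 0, 0.02, 0, 0, 0, -1, 0, 0, 0.02, 0, 0, 0, -1, 0, 0, 0.02, 0, 0, 0, -1, 0, 0, 0.02, 0, 0, 0, -1, 0, 0, 0.012, 0, 0, 0, -1, 0, 0, 0, 0, 0, 0, -1, 0, 0, 0, 0, 0, 0, -1]}}

```text
t: 2.7
tcp_pos: [461.3, -246.6, 48.2]
tool_rot: [-0.0, 1.0, -0.016, 0.001]
force: [-0.3, -0.9, 0.8]
opening: 85.6
```

Request:
{"fn": "step_arm", "kwargs": {"commands": [0, 0, 0, 0, 0, 0, 1, 0, 0, 0, 0, 0, 0, 1, 0, 0, 0, 0, 0, 0, 1, 0, 0, 0, 0, 0, 0, 1, 0, 0, 0, 0, 0, 0, 1, 0, 0, 0, 0, 0, 0, 1, 0, 0, 0, 0, 0, 0, 1], "newtons": 45}}

```text
t: 3.28
tcp_pos: [463.5, -247.3, 52.3]
tool_rot: [0.001, 1.0, -0.017, 0.004]
force: [-0.6, -0.1, -0.5]
opening: 53.5
```

Request:
{"fn": "step_arm", "kwargs": {"commands": [0, 0, -0.008, 0, 0, 0, 1, 0, 0, -0.01, 0, 0, 0, 1, 0, 0, -0.01, 0, 0, 0, 1, 0, 0, -0.007, 0, 0, 0, 1, 0, 0, 0, 0, 0, 0, 1, 0, 0, 0, 0, 0, 0, 1, 0, 0, 0, 0, 0, 0, 1, 0, 0, 0, 0, 0, 0, 1]}}

```text
t: 3.95
tcp_pos: [463.8, -247.6, 92.9]
tool_rot: [0.001, 1.0, -0.017, 0.005]
force: [0.4, -0.2, -0.6]
opening: 53.9
```

Request:
{"fn": "step_arm", "kwargs": {"commands": [0, 0, 0, 0, 0, 0, 1]}}

```text
t: 4.03
tcp_pos: [463.7, -247.5, 92.6]
tool_rot: [0.001, 1.0, -0.017, 0.005]
force: [-0.2, -0.1, -1.4]
opening: 53.7
```

Request:
{"fn": "step_arm", "kwargs": {"commands": [0, 0, 0, 0, 0, 0, 1]}}

```text
t: 4.12
tcp_pos: [463.5, -247.5, 92.3]
tool_rot: [0.001, 1.0, -0.017, 0.004]
force: [-0.1, 0.1, -1.4]
opening: 53.8
```

Request:
{"fn": "step_arm", "kwargs": {"commands": [0, 0, 0, 0, 0, 0, 1]}}

```text
t: 4.2
tcp_pos: [463.3, -247.3, 91.9]
tool_rot: [0.001, 1.0, -0.017, 0.004]
force: [0.2, 0.0, -0.9]
opening: 53.8
```

C reads about −1 N, so it's empty. I'll put it back.

Request:
{"fn": "step_arm", "kwargs": {"commands": [0, 0, 0.012, 0, 0, 0, 1, 0, 0, 0.012, 0, 0, 0, 1, 0, 0, 0.007, 0, 0, 0, 1, 0, 0, 0.004, 0, 0, 0, 1, 0, 0, 0, 0, 0, 0, 1, 0, 0, 0, 0, 0, 0, 1]}}

```text
t: 4.7
tcp_pos: [463.3, -247.2, 54.8]
tool_rot: [0.001, 1.0, -0.017, 0.003]
force: [0.1, -0.2, -1.0]
opening: 53.6
```

Request:
{"fn": "step_arm", "kwargs": {"commands": [0, 0, 0.002, 0, 0, 0, 1, 0, 0, 0.001, 0, 0, 0, 1]}}

```text
t: 4.87
tcp_pos: [463.6, -247.4, 52.3]
tool_rot: [0.001, 1.0, -0.017, 0.004]
force: [-0.4, -0.2, -1.2]
opening: 53.4
```

Request:
{"fn": "step_arm", "kwargs": {"commands": [0, 0, 0.001, 0, 0, 0, 1, 0, 0, 0.001, 0, 0, 0, 1]}}

```text
t: 5.03
tcp_pos: [464.1, -247.6, 50.9]
tool_rot: [0.001, 1.0, -0.017, 0.004]
force: [-0.0, -0.4, -1.2]
opening: 53.5
```

Request:
{"fn": "step_arm", "kwargs": {"commands": [0, 0, 0.001, 0, 0, 0, 1, 0, 0, 0.001, 0, 0, 0, 1]}}

```text
t: 5.2
tcp_pos: [464.3, -247.9, 49.9]
tool_rot: [0.002, 1.0, -0.017, 0.005]
force: [-5.5, 2.4, 14.1]
opening: 53.7
```

Request:
{"fn": "step_arm", "kwargs": {"commands": [0, 0, 0, 0, 0, 0, -1, 0, 0, 0, 0, 0, 0, -1, 0, 0, 0, 0, 0, 0, -1, 0, 0, 0, 0, 0, 0, -1, 0, 0, 0, 0, 0, 0, -1, 0, 0, 0, 0, 0, 0, -1]}}

```text
t: 5.7
tcp_pos: [465.2, -248.4, 51.0]
tool_rot: [0.002, 1.0, -0.017, 0.006]
force: [0.4, 0.4, 0.5]
opening: 85.3
```

Request:
{"fn": "step_arm", "kwargs": {"commands": [0, 0, -0.025, 0, 0, 0, -1, 0, 0, -0.025, 0, 0, 0, -1, 0, 0, -0.025, 0, 0, 0, -1, 0, 0, -0.015, 0, 0, 0, -1, 0, 0, 0, 0, 0, 0, -1, 0, 0, 0, 0, 0, 0, -1]}}

```text
t: 6.2
tcp_pos: [462.9, -247.2, 142.4]
tool_rot: [0.001, 1.0, -0.017, 0.004]
force: [-0.2, -0.7, -0.3]
opening: 85.2
```

Request:
{"fn": "step_arm", "kwargs": {"commands": [0.001, -0.031, 0, 0, 0, 0, -1, 0.001, -0.031, 0, 0, 0, 0, -1, 0.001, -0.031, 0, 0, 0, 0, -1, 0, -0.031, 0, 0, 0, 0, -1, 0, 0, 0, 0, -0.3, -2, -1, 0, 0, 0, 0, 0, 0, -1, 0, 0, 0, 0, 0, 0, -1]}}

```text
t: 6.78
tcp_pos: [467.7, -118.6, 133.1]
tool_rot: [0.0, 1.0, -0.001, -0.003]
force: [0.6, -0.4, -0.4]
opening: 85.6
```

```bash
python3 - <<'E'
from rig import env
import cv2
im=env.camera("top")[:,:,::-1]; cv2.imwrite("pics/t2.png",cv2.resize(im[140:280,180:460],None,fx=2.8,fy=2.8))
E
```

```text
(no output)
```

View pics/t2.png

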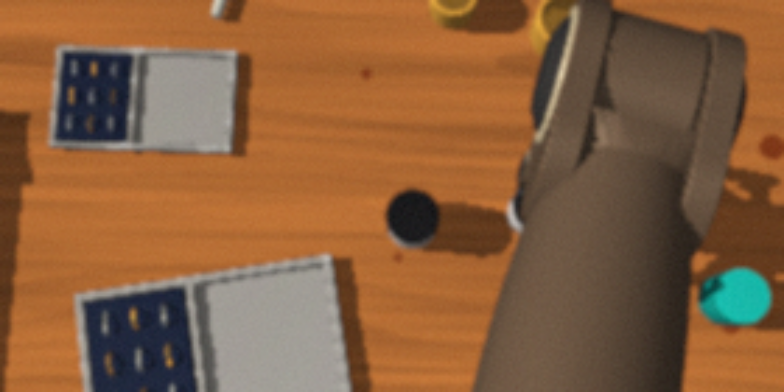

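C is hidden by the arm in this view, so I'll check it later. Next I'll grip B.

Request:
{"fn": "step_arm", "kwargs": {"commands": [0.0025, 0.005, 0, 0, 0, 0, -1, 0, 0, 0.02, 0, 0, 0, -1, 0, 0, 0.02, 0, 0, 0, -1, 0, 0, 0.02, 0, 0, 0, -1, 0, 0, 0.016, 0, 0, 0, -1, 0, 0, 0, 0, 0, 0, -1, 0, 0, 0, 0, 0, 0, -1]}}

```text
t: 7.42
tcp_pos: [471.2, -131.7, 53.4]
tool_rot: [0.001, 1.0, -0.008, -0.002]
force: [-0.9, 0.1, -0.3]
opening: 85.3
```

Request:
{"fn": "step_arm", "kwargs": {"commands": [-0.001, -0.008, 0.004, 0, 0, 0, -1, 0, 0, 0, 0, 0, 0, -1, 0, 0, 0, 0, 0, 0, -1]}}

```text
t: 7.67
tcp_pos: [471.2, -124.8, 50.8]
tool_rot: [0.001, 1.0, -0.009, -0.001]
force: [-0.2, 0.3, -0.4]
opening: 85.6
```

Request:
{"fn": "step_arm", "kwargs": {"commands": [-0.001, -0.001, 0.003, 0, 0, 0, 1, 0, 0, 0, 0, 0, 0, 1, 0, 0, 0.001, 0, 0, 0, 1, 0, 0, 0, 0, 0, 0, 1, 0, 0, 0, 0, 0, 0, 1, 0, 0, 0, 0, 0, 0, 1, 0, 0, 0, 0, 0, 0, 1]}}

```text
t: 8.25
tcp_pos: [471.5, -123.8, 49.2]
tool_rot: [0.002, 1.0, -0.009, 0.001]
force: [0.0, 0.6, -0.5]
opening: 53.5
```

Request:
{"fn": "step_arm", "kwargs": {"commands": [0, 0, -0.008, 0, 0, 0, 1, 0, 0, -0.01, 0, 0, 0, 1, 0, 0, -0.01, 0, 0, 0, 1, 0, 0, -0.006, 0, 0, 0, 1, 0, 0, 0, 0, 0, 0, 1, 0, 0, 0, 0, 0, 0, 1, 0, 0, 0, 0, 0, 0, 1, 0, 0, 0, 0, 0, 0, 1]}}

```text
t: 8.92
tcp_pos: [469.3, -122.9, 84.9]
tool_rot: [0.001, 1.0, -0.009, -0.001]
force: [-0.8, 0.2, -5.8]
opening: 53.9
```

Request:
{"fn": "step_arm", "kwargs": {"commands": [0, 0, 0, 0, 0, 0, 1]}}

```text
t: 9.0
tcp_pos: [469.1, -122.8, 84.6]
tool_rot: [0.001, 1.0, -0.009, -0.002]
force: [0.7, -0.1, -6.5]
opening: 53.7
```

Request:
{"fn": "step_arm", "kwargs": {"commands": [0, 0, 0, 0, 0, 0, 1]}}

```text
t: 9.08
tcp_pos: [468.9, -122.8, 84.2]
tool_rot: [0.001, 1.0, -0.009, -0.002]
force: [-0.2, -0.1, -6.3]
opening: 53.6
```

B reads about −6.2 N, so it's the full one. I'll carry it high toward the bay.

Request:
{"fn": "step_arm", "kwargs": {"commands": [0, 0, -0.015, 0, 0, 0, 1, 0.005, 0, -0.02, 0, 0, 0, 1, 0.01, 0, -0.02, 0, 0, 0, 1, 0.015, 0, -0.015, 0, 0, 0, 1, 0.015, 0, 0, 0, 0, 0, 1, 0, 0, 0, 0, 0, 0, 1]}}

```text
t: 9.58
tcp_pos: [512.6, -122.8, 153.5]
tool_rot: [0.0, 1.0, -0.009, -0.006]
force: [-0.5, 0.4, -7.4]
opening: 53.9
```

Request:
{"fn": "step_arm", "kwargs": {"commands": [0.005, -0.015, 0, 0, 0, 0, 1, 0.005, -0.025, 0, 0, 0, 0, 1, 0.005, -0.028, 0, 0, 0, 0, 1, 0.005, -0.028, 0, 0, 0, 0, 1, 0.005, -0.028, 0, 0, 0, 0, 1, 0.005, -0.028, 0, 0, 0, 0, 1, 0.005, -0.028, 0, 0, 0, 0, 1, 0.005, -0.028, 0, 0, 0, 0, 1, 0.005, -0.025, 0, 0, 0, 0, 1, 0.005, -0.015, 0, 0, 0, 0, 1, 0, 0, 0, 0, 0, 0, 1, 0, 0, 0, 0, 0, 0, 1]}}

```text
t: 10.58
tcp_pos: [565.3, 133.7, 144.2]
tool_rot: [0.002, 1.0, -0.011, -0.012]
force: [0.1, 0.7, -6.6]
opening: 53.7
```

```bash
python3 - <<'E'
from rig import env
import cv2
from h import *
p=env.camera_params("wrist");im=env.camera("wrist")[:,:,::-1]; cv2.imwrite("pics/w3.png",im); np.savez("w3.npz",**p)
im=env.camera("top")[:,:,::-1]; cv2.imwrite("pics/t3.png",im)
E
```

```text
(no output)
```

View pics/w3.png

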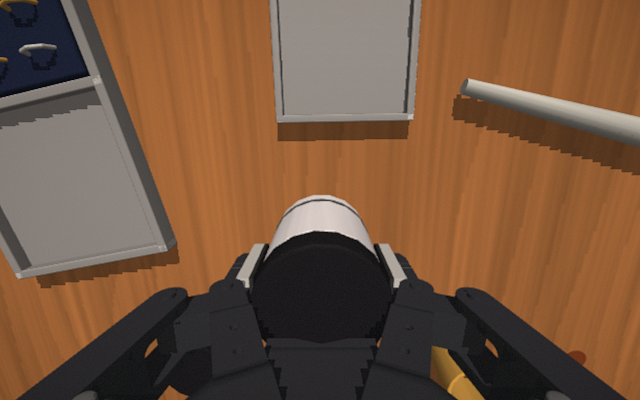

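View pics/t3.png

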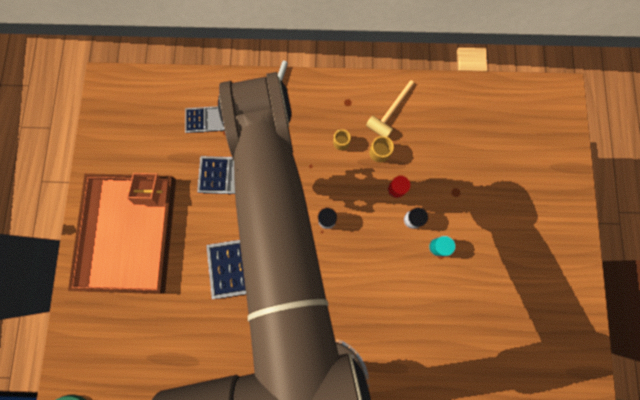

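C stands at (416,218) in the top view and A at (327,217). In the wrist view the front corners of the bay's rim are at about (278,122) and (412,119).

```bash
python3 - <<'E'
from h import *
p=dict(np.load("w3.npz")); im=cv2.imread("pics/w3.png")
cv2.imwrite("pics/w3c.png",cv2.resize(im[0:140,255:435],None,fx=4.2,fy=4.2,interpolation=cv2.INTER_NEAREST))
for q in [(278,121),(412,117),(271,0),(421,0)]: print(q,ray(p,q,14).round(1))
E
```

```text
(278, 121) [527.1 203.6  14. ]
(412, 117) [636.  204.3  14. ]
(271, 0) [527.4 289.5  14. ]
(421, 0) [637.3 286.2  14. ]
```

View pics/w3c.png

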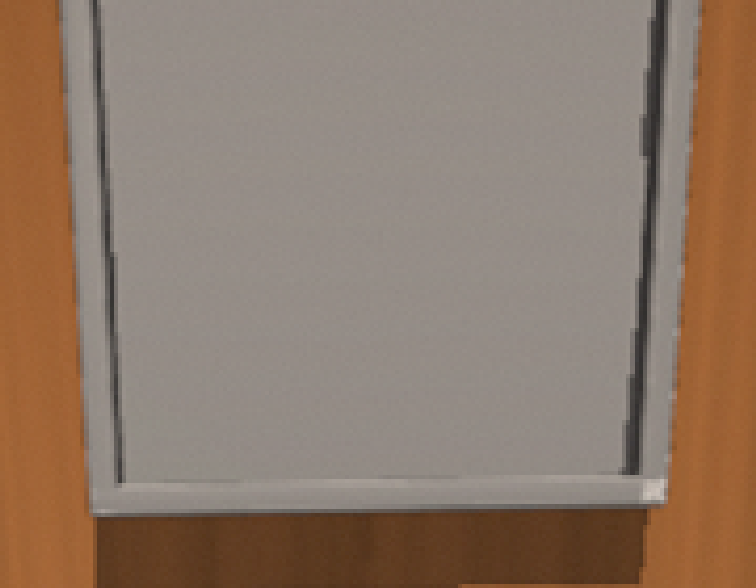

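Request:
{"fn": "step_arm", "kwargs": {"commands": [0.003, -0.015, 0, 0.2, 0.7, -0.7, 1, 0.003, -0.022, 0, 0, 0.7, -0.6, 1, 0.003, -0.025, 0, 0, 0, 0, 1, 0.003, -0.025, 0, 0, 0, 0, 1, 0.002, -0.018, 0, 0, 0, 0, 1, 0, -0.01, 0, 0, 0, 0, 1, 0, 0, 0, 0, 0, 0, 1, 0, 0, 0, 0, 0, 0, 1, 0, 0, 0, 0, 0, 0, 1]}}

```text
t: 11.43
tcp_pos: [579.8, 243.8, 143.2]
tool_rot: [0.001, 1.0, -0.006, 0.0]
force: [-0.1, -0.2, -6.8]
opening: 53.8
```

Request:
{"fn": "step_arm", "kwargs": {"commands": [0.001, -0.012, 0.005, 0, 0, 0, 1, 0, 0, 0.015, 0, 0, 0, 1, 0, 0, 0.015, 0, 0, 0, 1, 0, 0, 0.012, 0, 0, 0, 1, 0, 0, 0.008, 0, 0, 0, 1, 0, 0, 0.004, 0, 0, 0, 1, 0, 0, 0, 0, 0, 0, 1, 0, 0, 0, 0, 0, 0, 1]}}

```text
t: 12.1
tcp_pos: [581.9, 251.3, 82.5]
tool_rot: [0.001, 1.0, -0.01, 0.001]
force: [0.2, 0.3, -6.0]
opening: 53.8
```

Request:
{"fn": "step_arm", "kwargs": {"commands": [-0.001, -0.005, 0.005, 0, 0, 0, 1, 0, 0, 0.008, 0, 0, 0, 1, 0, 0, 0.005, 0, 0, 0, 1, 0, 0, 0.003, 0, 0, 0, 1, 0, 0, 0, 0, 0, 0, 1, 0, 0, 0, 0, 0, 0, 1]}}

```text
t: 12.6
tcp_pos: [582.2, 257.4, 61.5]
tool_rot: [0.001, 1.0, -0.01, 0.002]
force: [-0.0, 0.3, -6.2]
opening: 53.4
```

```bash
python3 - <<'E'
from rig import env
import cv2
im=env.camera("side")[:,:,::-1]; cv2.imwrite("pics/s4.png",cv2.resize(im[120:360,180:460],None,fx=2.4,fy=2.4))
E
```

```text
(no output)
```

View pics/s4.png

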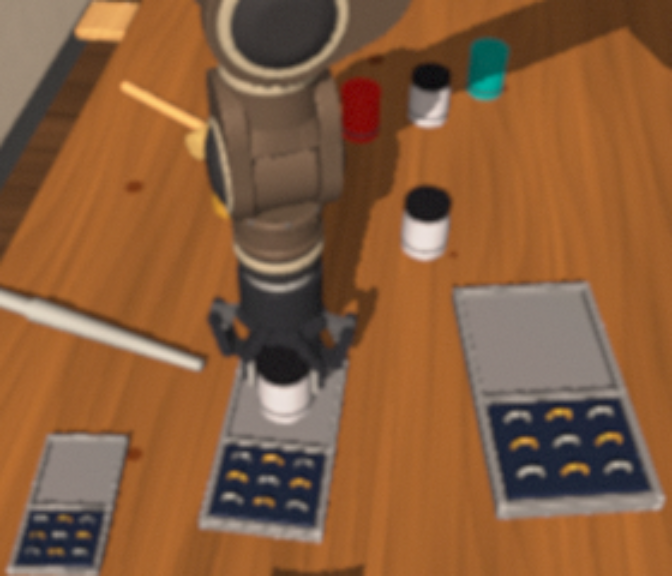

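The side view shows the tin upright over the bay, its lower edge at crop (285,423) and the divider near crop y 440. A and C are standing. I'll check the y margin.

```bash
python3 - <<'E'
from rig import env
from h import *
p=env.camera_params("side")
f=lambda x,y,z:print((x,y),z,ray(p,(180+x/2.4,120+y/2.4),z).round(1))
f(285,423,12);f(285,423,14)
f(275,438,14);f(275,446,14);f(200,525,14);f(320,538,14);f(345,362,14);f(241,362,14);f(285,362,75);f(285,362,85)
E
```

```text
(285, 423) 12 [578.2 287.1  12. ]
(285, 423) 14 [577.9 288.5  14. ]
(275, 438) 14 [584.8 306.5  14. ]
(275, 446) 14 [583.3 315.3  14. ]
(200, 525) 14 [636.1 403.7  14. ]
(320, 538) 14 [527.7 402.9  14. ]
(345, 362) 14 [527.9 207.1  14. ]
(241, 362) 14 [635.4 220.5  14. ]
(285, 362) 75 [580.4 260.9  75. ]
(285, 362) 85 [578.8 268.5  85. ]
```

Request:
{"fn": "step_arm", "kwargs": {"commands": [-0.001, 0, 0.003, 0, 0, 0, 1, 0, 0, 0.001, 0, 0, 0, 1, 0, 0, 0, 0, 0, 0, 1]}}

```text
t: 12.9
tcp_pos: [581.4, 257.5, 57.8]
tool_rot: [0.0, 1.0, -0.01, 0.003]
force: [-0.5, 0.1, -5.3]
opening: 53.7
```

Request:
{"fn": "step_arm", "kwargs": {"commands": [0, 0, 0.001, 0, 0, 0, 1, 0, 0, 0.001, 0, 0, 0, 1]}}

```text
t: 13.07
tcp_pos: [581.6, 257.5, 56.0]
tool_rot: [0.0, 1.0, -0.01, 0.003]
force: [-0.3, 0.1, -6.0]
opening: 53.4
```

Request:
{"fn": "step_arm", "kwargs": {"commands": [0, 0, 0.001, 0, 0, 0, 1, 0, 0, 0.001, 0, 0, 0, 1]}}

```text
t: 13.23
tcp_pos: [581.7, 257.7, 55.3]
tool_rot: [-0.0, 1.0, -0.01, 0.004]
force: [-4.4, -1.5, 5.2]
opening: 53.5
```

Request:
{"fn": "step_arm", "kwargs": {"commands": [0, 0, 0.001, 0, 0, 0, 1]}}

```text
t: 13.32
tcp_pos: [581.7, 257.7, 55.4]
tool_rot: [-0.0, 1.0, -0.01, 0.004]
force: [-3.9, -2.0, 3.5]
opening: 53.4
```

The force rose to +5 N at z = 55, as expected on reaching the floor. I'll release the tin and back off.

Request:
{"fn": "step_arm", "kwargs": {"commands": [0, 0, 0, 0, 0, 0, -1, 0, 0, 0, 0, 0, 0, -1, 0, 0, 0, 0, 0, 0, -1, 0, 0, 0, 0, 0, 0, -1, 0, 0, 0, 0, 0, 0, -1, 0, 0, 0, 0, 0, 0, -1]}}

```text
t: 13.82
tcp_pos: [585.3, 259.1, 58.7]
tool_rot: [-0.002, 1.0, -0.01, 0.008]
force: [-0.5, -0.6, -0.8]
opening: 85.1
```

Request:
{"fn": "step_arm", "kwargs": {"commands": [0, 0, -0.015, 0, 0, 0, -1, 0, 0, -0.025, 0, 0, 0, -1, 0, 0, -0.025, 0, 0, 0, -1, 0, 0, -0.025, 0, 0, 0, -1, 0, 0, -0.02, 0, 0, 0, -1, 0, 0.03, -0.02, 0, 0, 0, -1, 0, 0.03, 0, 0, 0, 0, -1, 0, 0.03, 0, 0, 0, 0, -1, 0, 0.02, 0, 0, 0, 0, -1, 0, 0, 0, 0, 0, 0, -1]}}

```text
t: 14.65
tcp_pos: [581.3, 146.6, 193.7]
tool_rot: [-0.001, 1.0, -0.007, 0.009]
force: [0.5, 0.0, -1.4]
opening: 85.1
```

```bash
python3 - <<'E'
from rig import env
from h import *
p=env.camera_params("wrist");im=env.camera("wrist")[:,:,::-1]; cv2.imwrite("pics/w5.png",im); np.savez("w5.npz",**p)
im=env.camera("side")[:,:,::-1]; cv2.imwrite("pics/s5.png",im)
E
```

```text
(no output)
```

View pics/w5.png

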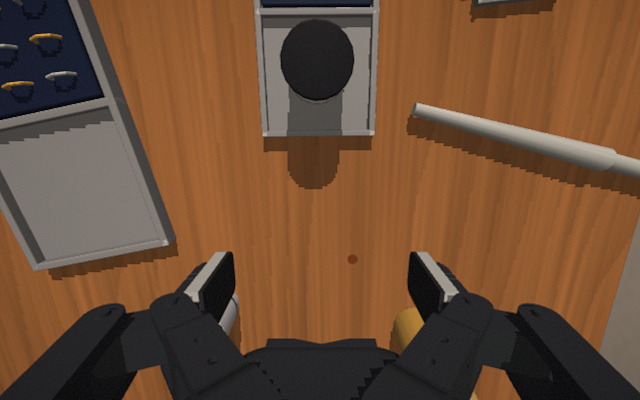

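View pics/s5.png

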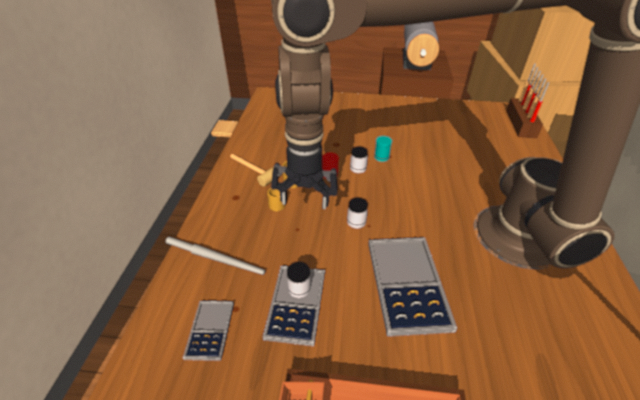

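The wrist view shows the lid at about (317,60), the bay's front wall at row 133 and the divider at row 11. The side view shows all three standing.

```bash
python3 - <<'E'
from h import *
p=dict(np.load("w5.npz")); im=cv2.imread("pics/w5.png")
m=(im.max(2)<60).astype(np.uint8); m[115:]=0;m[:15]=0;m[:,:270]=0;m[:,365:]=0
cn=max(cv2.findContours(m,0,1)[0],key=cv2.contourArea)
for z in(72,78,85):
  W=np.array([ray(p,q,z)[:2] for q in cn[:,0]]); print(z,cv2.minEnclosingCircle(W.astype(np.float32)))
for q in [(264,134),(375,134),(260,12),(378,10)]: print(q,ray(p,q,14).round(1))
E
```

```text
72 ((581.3729248046875, 270.9560546875), 38.974666595458984)
78 ((581.313720703125, 269.6020812988281), 38.0019416809082)
85 ((581.2448120117188, 268.02239990234375), 36.86697769165039)
(264, 134) [527.6 204.8  14. ]
(375, 134) [637.9 203.   14. ]
(260, 12) [531.3 310.7  14. ]
(378, 10) [636.8 311.2  14. ]
```

```bash
python3 - <<'E'
from h import *
p=dict(np.load("w5.npz"))
for q in [(317.5,60),(281,60),(354,60),(317,20),(317,101)]: print(q,ray(p,q,78).round(1))
E
```

```text
(317.5, 60) [581.2 259.4  78. ]
(281, 60) [554.6 259.7  78. ]
(354, 60) [608. 259.  78.]
(317, 20) [581.4 285.2  78. ]
(317, 101) [580.3 231.1  78. ]
```

```bash
python3 - <<'E'
from rig import env
print(env.finish_job(), env.sense()["t"])
E
```

```text
the job is handed in; nothing more can be done
the job is handed in; nothing more can be done
```

The full canister is upright in the empty bay of the middle-sized pewter tray, and I've handed the job in. The hand-in reports no verdict. The robot clock read about 15 s of the 58 s allowed.

- **Finding the full one:** I lifted two canisters. The one at about (459, −247) weighed about 1.1 N, so it was empty and I set it back. The one at about (470, −123) weighed about 6.3 N, so it was the full one. I didn't lift the third.
- **Placing it:** I lowered it into the bay in 1 mm steps until the force showed contact with the floor. Then I opened the gripper and backed away.
- **Last checks:** The lid centre is at about (581, 258), against a bay centre of about (582, 257). The lid's size fits a canister resting on the bay floor. The final side view shows both empty canisters upright on the bench and the gripper clear of everything.
- **Checks that disagreed:**
    - **Tray position:** The side, top and wrist views disagreed on the tray's edges by about 2–8 mm, well inside the ±26 mm tolerance.
    - **Lid outline:** My first automatic fit of the lid was wrong, with a radius of 37–39 mm instead of 27.5 mm. I used lid edge points read off the picture by eye instead.

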